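# Tighten the window lock ring of a viewing cell with a two-pin spanner

### The arm

A 6-joint arm with a two-finger parallel gripper is mounted at the origin on a cart in front of the work surface, level with it; the furniture and walls round the work are solid. World frame = base frame: x ahead of the robot, y to its left, z up, the work surface at z = 0. Lengths are in m, angles in degrees, forces in N, time in s.
With the tool pointing down it reaches from about 0.325 to 0.9 m from the base axis. Payload 3.5 kg.
Tool frame: the origin (TCP) lies on the centre line of the jaws, within the pads' length; the fingertips stand 17 mm ahead of it and the grasp point (between the pads) lies 2 mm behind it (arm.tips_ahead is the distance from the TCP to the fingertips, in m); z points along the fingers, y is the line along which they close (so a half turn about z gives the same grasp; the last joint's range is limited). The gripper opens to 85 mm and grips with 20 to 120 N. Pads are 22 mm wide; open, the fingers measure 114 mm over their backs; the gripper's body (76 mm by 85 mm) begins 54 mm behind the grasp point. The pads swing forward as they close: fully open they stand 13 mm farther back than shut.
Start: joints at [57.617, 15.837, -1.513, 72.651, 0, 84.076], TCP at [0.278, 0.56, 0.248] pointing down, gripper open.
Joint ranges: [-178.77, 178.77], [-48.84, 107.48], [-61.69, 71.31], [-111.58, 123.2], [-90, 87.43], [-180, 180]. Speed limits (degrees/s): [147.25, 147.25, 180, 180, 180, 180].

### API

Orientations are given as a 3x3 rotation matrix whose columns are the frame's x, y, z axes.
In Python, from workcell import arm gives the robot as it stands. The module is installed in compiled form; this text tells all that it offers.
- The arm moves only by the shell command python3 -m jog 'ROWS' [FORCE]. ROWS is JSON, a list of rows, each an object with "offset": the shift along the tool's x, y, z in units of 25 mm (1.0 is 25 mm), a list of three; "roll": the turn about the tool's z in units of 6 degrees (1.0 is 6 degrees); "gripper": the closure, from -1 (fully open) to 1 (shut). In form: [{"offset": [tx, ty, tz], "roll": roll, "gripper": gripper}, ...]. A call has 1 to 10 rows; each row is the pose to reach, as a shift and turn from the pose commanded when the call began, along the tool's axes at that moment; what a row does not reach only later rows make up. A row lasts 1/8 s, in which the tool goes at most 62.5 mm and 10.7 degrees, less where a joint would pass 70% of its speed; a pose out of reach is approached as far as the arm can. A call with a gripper value outside its range is refused whole. The fingers move at their own pace and stop on an object; FORCE is the grip in N (left out, the last holds). Time passes only in rows, so rows that repeat a pose let the fingers close. It gives the time, the measured TCP pose, the force, the opening and the grip force at its end, in the units of the state.
- arm.state(): the state, without advancing time (a new reading comes with each control period).
- arm.read_camera(name): name is "side" or "top"; returns a dict with "frame" (480x640x3 uint8, red, green, blue), "mtx" (3x3 intrinsics, pixels), "extrinsics" (4x4, takes a point from camera to world coordinates). Camera axes: x right, y down, z forward; pixel columns grow to the right and rows downward; lengths in m; the calibration is good to about 2 mm. A picture is of the moment at which its call begins. There is no depth.
- arm.finish_job(): hands the job in; it is judged then, once.
The state is a dict: "time": time; "q": joint angles; "joint_velocities": joint speeds; "joint_torque": joint torques, N m; "tcp_pos": TCP position; "tool_rot": TCP orientation; "ft_force": force on the tool from outside, world axes, zero at the start; "wrist_torque": the same for the moment, N m; "grip_width": opening from 0.0 (shut) to 1.0 (fully open); "grip_force": force on a finger pad.
Only numpy, scipy, OpenCV 4.12 (cv2) and the standard library are available. Lean on these libraries where they do the work, as an engineer would, in place of code of your own. Each camera call takes 0.05 s, during which the arm holds its last target. There are 200 camera calls.

### The job

The lock ring over the glass window of the viewing cell has only been run in by hand. Take the T-handled two-pin spanner out of its block, ease both pins fully home in two opposite holes of the ring without pressing hard on the window, and only then turn the ring clockwise until it comes up against its stop, without forcing it. Stand the spanner upright in its block again, fully down, and leave the other things on the bench where they are.

Things in the scene. Friction and masses are not known exactly. Their poses are not given: they have to be found in the camera images.
- cell_base: foot of the viewing cell: aluminium plate 120 x 120 mm with a clamp round a steel cell, 92 mm in diameter, flat top 60 mm above the bench, two capped side ports. Does not move. Origin: on the bench under the cell's upright axis; z up. The cell and ring may sit any way round in the clamp: this yaw does not tell where the ring's holes are.
- ring_centre (a point): on the cell's axis, at the height of the lock ring's top face. Ring 72 mm wide, flush with the cell's top; six blind holes 7.5 mm wide, 11.5 mm deep, every 60 degrees on a 56 mm circle. Their direction differs and is not measured: look, or rest the pin tips on the ring with about 5 N and turn slowly until the load comes off and they can drop in.
- lock_ring (a joint): turn of the lock ring in the cell, rad, growing clockwise seen from above; starts at 0.35 to 0.55; 1.0 is its stop, where the torque climbs steeply. It does not tell the direction of the holes. Turning takes about 0.4 N m; the ring stays where it is left and does not rise or sink.
- spanner: steel two-pin spanner, about 0.24 kg, upright. Pins 6 mm thick, 10 mm long, 56 mm apart, below a flat head 67 x 16 x 9 mm. Origin: midway between the pin tips; x along the line of the pins, z up. Fully home: head on the ring, origin 10 mm below its face. Touch down at 10 mm/s or less: over 50 N between spanner and cell is too much.
- handle_centre (a point): centre of the spanner's T-handle, where to grip it: a bar 90 mm long, 14 mm wide and 14 mm high along the spanner's x axis, 65 mm above the pin tips, on a 12 mm stem.
- spanner_block: fixed grey block 98 x 36 x 24 mm (foot 108 x 46 mm) with two holes 10 mm wide, 16 mm deep, 56 mm apart in its top, in which the spanner stands, either way round, head on the block. Origin: centre of its underside; x along the line of the holes. The spanner's origin is 14 mm above it when fully down.
- amber_bottle: bystander: small amber screw-cap bottle, 45 mm wide, 91 mm high, behind the work. Origin: centre of its underside.
- coverslip_box: bystander: small flat white plastic box, 34 x 52 x 16 mm, in front of the work. Origin: centre of its underside.
- forceps: bystander: steel forceps, 125 mm long, lying behind the cell. Origin: centre of its underside.
- beaker: bystander: glass beaker, 70 mm wide, 75 mm high, behind the microscope. Origin: centre of its underside.
Mind the look-alikes: they are no part of the job. Leave any blue look-alike of the spanner alone.

How it is judged:
By the outcome, as a careful person would: the job done as asked, in the order asked, and still so for the second after the job is handed in, with the robot touching nothing.
It also fails if it takes over 72 s, if anything falls off the work surface, if the arm or the gripper's body presses on something with over 40 N, if the wrist force passes 120 N, or if a joint passes its speed limit or range.

## Working session

There is one attempt and no reset: what is moved stays moved. The work goes in short steps, Python scripts to look and compute and a shell command to move; the robot and the scene stay as the last step left them, time stands still between calls to the robot, and variables do not carry over. Pictures are saved under pics/ and viewed, at most 10 in all, crops included, and the job is handed in when it is done.

```bash
mkdir -p pics; python3 - <<'E'
from workcell import arm
import cv2,numpy as np
for n in("side","top"):
    c=arm.read_camera(n);cv2.imwrite(f"pics/{n}0.png",c["frame"][:,:,::-1]);print(n,c["mtx"].round(1).tolist(),c["extrinsics"].round(4).tolist())
s=arm.state();print(s["tcp_pos"],s["tool_rot"],s["time"],arm.tips_ahead,s["ft_force"])
E
```

```text
side [[531.7, 0.0, 318.1], [0.0, 531.7, 233.6], [0.0, 0.0, 1.0]] [[-0.3628, -0.7679, 0.5279, -0.0791], [-0.9319, 0.2956, -0.2104, -0.089], [0.0055, -0.5683, -0.8228, 0.9141], [0.0, 0.0, 0.0, 1.0]]
top [[549.8, 0.0, 320.2], [0.0, 549.8, 242.3], [0.0, 0.0, 1.0]] [[0.0215, -0.9739, 0.2258, 0.1943], [-0.9998, -0.0212, 0.0038, -0.3159], [0.0011, -0.2259, -0.9742, 1.3333], [0.0, 0.0, 0.0, 1.0]]
[0.27810638 0.55896061 0.24724136] [[-8.95258243e-01  4.45546236e-01 -1.10921902e-03]
 [ 4.45547561e-01  8.95256597e-01 -1.73083372e-03]
 [ 2.21869199e-04 -2.04375299e-03 -9.99997887e-01]] 0.1 0.017 [-0.541672   -0.48739378  0.05297227]
```

View pics/top0.png

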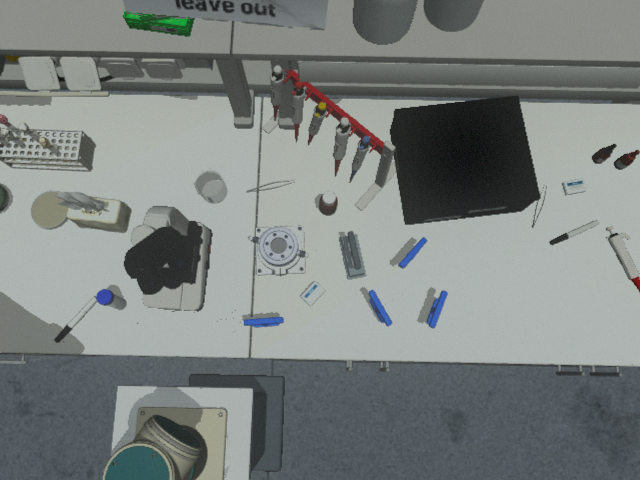

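View pics/side0.png

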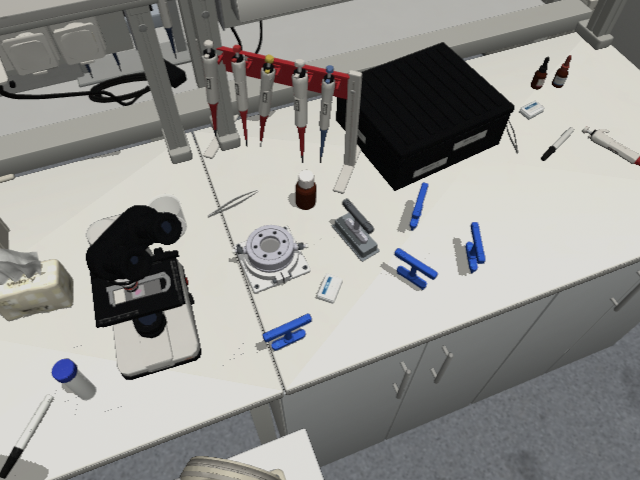

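The real spanner must be the grey one in the grey block, at top (352,255) and side (355,228). The things it could be taken for are the four blue look-alikes, at top (265,321), (379,307), (412,252) and (437,309). I choose the grey one. The cell is at top (279,246) and side (270,245). Next comes one close crop of both.

```bash
python3 - <<'E'
import cv2,numpy as np
t=cv2.imread("pics/top0.png");s=cv2.imread("pics/side0.png")
r=lambda i,x,y,w,h,k:cv2.resize(i[y:y+h,x:x+w],None,fx=k,fy=k,interpolation=cv2.INTER_CUBIC)
a=np.hstack([r(t,249,218,60,60,5),r(t,330,225,50,60,5)]) 
b=np.hstack([r(s,230,215,80,60,5),r(s,325,195,60,60,5)])
w=max(a.shape[1],b.shape[1]);p=lambda i:cv2.copyMakeBorder(i,0,0,0,w-i.shape[1],0)
cv2.imwrite("pics/crop0.png",np.vstack([p(a),p(b)]))
E
```

```text
(no output)
```

View pics/crop0.png

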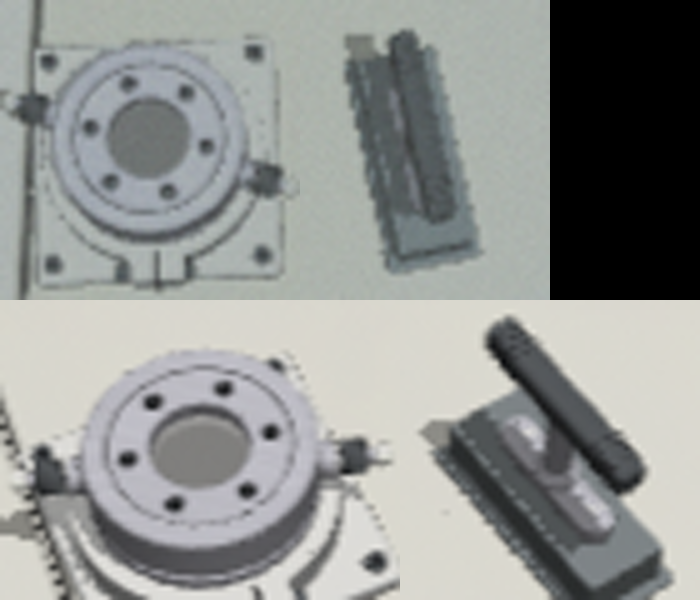

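The crop shows all six ring holes in both views. The spanner is the dark grey T-handle standing in the grey block, which confirms the choice. Now I'll measure the holes and the handle bar.

```bash
cat > h.py <<'E'
import cv2,numpy as np
from workcell import arm
def ray(c,uv,z):
    E=c["extrinsics"];d=E[:3,:3]@np.linalg.inv(c["mtx"])@[uv[0],uv[1],1.];o=E[:3,3]
    return o+d*(z-o[2])/d[2]
def blobs(f,box,thr,amin,amax,k=8):
    x,y,w,h=box;g=cv2.cvtColor(f,cv2.COLOR_RGB2GRAY)[y:y+h,x:x+w]
    g=cv2.resize(g,None,fx=k,fy=k,interpolation=cv2.INTER_CUBIC)
    cs,_=cv2.findContours((g<thr).astype(np.uint8),cv2.RETR_LIST,cv2.CHAIN_APPROX_NONE)
    out=[]
    for q in cs:
        a=cv2.contourArea(q)/k/k
        if amin<a<amax:
            (cx,cy),(w_,h_),an=cv2.minAreaRect(q)
            v=cv2.boxPoints(((cx,cy),(w_,h_),an))
            L=[(v[0]+v[1])/2,(v[2]+v[3])/2] if w_>h_ else [(v[1]+v[2])/2,(v[3]+v[0])/2]
            if w_>h_: L=[(v[0]+v[1])/2,(v[2]+v[3])/2] if np.linalg.norm(v[0]-v[1])<np.linalg.norm(v[1]-v[2]) else [(v[1]+v[2])/2,(v[3]+v[0])/2]
            else: L=[(v[0]+v[1])/2,(v[2]+v[3])/2] if np.linalg.norm(v[0]-v[1])<np.linalg.norm(v[1]-v[2]) else [(v[1]+v[2])/2,(v[3]+v[0])/2]
            m=lambda p:(np.array(p)+.5)/k-.5+[x,y]
            out.append((a,m((cx,cy)),[m(p) for p in L],max(w_,h_)/k,min(w_,h_)/k))
    return out
E
python3 - <<'E'
from h import *
np.set_printoptions(precision=4,suppress=True)
for n,hb,hd in(("top",(262,230,32,30),(400,0,0,0)),("side",(250,228,42,34),None)):
    c=arm.read_camera(n);f=c["frame"]
    H=[b for b in blobs(f,hb,110,2,30)]
    P=np.array([ray(c,b[1],.06) for b in H])
    print(n,len(H),[round(b[0],1) for b in H],P[:,:2].tolist())
    if len(P)>=3:
        A=np.c_[2*P[:,:2],np.ones(len(P))];s=np.linalg.lstsq(A,(P[:,:2]**2).sum(1),rcond=None)[0]
        print("ctr",s[:2],"r",np.sqrt(s[2]+s[:2]@s[:2]),"ang",np.degrees(np.arctan2(*(P[:,:2]-s[:2]).T[::-1]))%60)
    for thr in(70,80,90):
      for b in blobs(f,(335,225,50,60) if n=="top" else (330,195,60,60),thr,60,800):
        e=[ray(c,p,.079) for p in b[2]];print(" bar",thr,b[0],b[1],b[3:],ray(c,b[1],.079),np.linalg.norm(e[0]-e[1]),np.degrees(np.arctan2(*(e[0]-e[1])[1::-1]))%180)
E
```

```text
top 8 [2.7, 5.8, 5.6, 5.0, 5.6, 16.4, 5.3, 5.1] [[0.4491116090926257, -0.24612185907682552], [0.45490497035414734, -0.22154328587844302], [0.458911752910516, -0.19410132675620678], [0.47693591721240813, -0.23897333513569438], [0.48510420652294184, -0.18340519275565742], [0.49221468115573075, -0.2085062929763633], [0.5029645036568315, -0.22839966594101663], [0.5066929470732566, -0.20091247069641763]]
ctr [ 0.4751 -0.2165] r 0.029522441164478098 ang [48.7346 13.919   5.7336 34.7785 13.1422 25.1177 36.987  26.3032]
 bar 90 362.359375 [349.6529 251.924 ] (40.18861770629883, 15.65805721282959) [ 0.4635 -0.3801  0.079 ] 0.09551158463534141 12.89335555130929
side 7 [14.2, 8.2, 7.6, 7.7, 7.2, 8.0, 7.4] [[0.45905596379585145, -0.17045140193414643], [0.45866359870100504, -0.19397286256008794], [0.45446300524239924, -0.22169859176996393], [0.48445559535747984, -0.18358440898681022], [0.476510076663454, -0.23882281403234157], [0.5062547056757107, -0.20086648968251594], [0.5024689224683176, -0.2284392228323816]]
ctr [ 0.4774 -0.2056] r 0.030443333982188313 ang [57.6113 28.2161 34.9915 12.3466 28.
[... 185 characters left out ...]
5 [355.1872 218.5386] (41.54553985595703, 9.708897590637207) [ 0.4639 -0.3828  0.079 ] 0.08936215485715804 16.03151371361466
 bar 80 224.53125 [351.889  240.9578] (49.59955596923828, 17.06593894958496) [ 0.4179 -0.356   0.079 ] 0.09739089831352012 32.43568345391365
 bar 80 182.546875 [354.2467 219.4067] (41.810298919677734, 13.153093338012695) [ 0.4627 -0.3803  0.079 ] 0.08980916964819884 16.09658135240931
 bar 90 469.9453125 [352.4497 238.7909] (50.063011169433594, 19.844459533691406) [ 0.4221 -0.3589  0.079 ] 0.10113736060517171 23.62835128046318
 bar 90 348.3828125 [354.843  218.5522] (42.037925720214844, 15.425745964050293) [ 0.4641 -0.3822  0.079 ] 0.09124291338122736 13.724896022451704
```

Holes: both views agree on ring centre (0.481, -0.211), radius 28 mm as specified, and hole direction 21.8° mod 60. Bar: (0.4637, -0.381), direction about 14°, length about 90 mm, as specified. I'll work out the approach, and check the microscope's height for the way across.

```bash
cat >> h.py <<'E'
def go(p,yaw):
    "print tool-axes offset (units) and roll (units) to TCP p and tool-x yaw (deg)"
    s=arm.state();R=s["tool_rot"];d=R.T@(np.array(p)-s["tcp_pos"])/.025
    y=np.degrees(np.arctan2(R[1,0],R[0,0]));dy=(yaw-y+180)%360-180
    print("t",round(s["time"],2),"tcp",s["tcp_pos"].round(4),"yaw",round(y,2),"q",np.round(s["q"],1),"F",s["ft_force"].round(1),"offset",d.round(2),"roll",round(-dy/6,2))
E
python3 - <<'E'
from h import *
T=arm.read_camera("top");S=arm.read_camera("side")
def tri(a,b):
    Ps=[c["mtx"]@np.linalg.inv(c["extrinsics"])[:3] for c in(T,S)]
    X=cv2.triangulatePoints(Ps[0],Ps[1],np.array(a,float).reshape(2,1),np.array(b,float).reshape(2,1));return (X[:3]/X[3]).ravel().round(3)
print("scope",tri((195,245),(172,225)),tri((150,225),(130,215)),"bottle cap",tri((329,198),(305,178)))
for x in((125,245),(210,245),(180,205),(180,310)):print(ray(T,x,0.).round(3))
go((.4635,-.381,.40),194);go((.28,.56,.42),153)
E
```

```text
scope [ 0.433 -0.059  0.26 ] [0.458 0.009 0.292] bottle cap [ 0.594 -0.329  0.08 ]
[0.486 0.174 0.   ]
[ 0.491 -0.037  0.   ]
[0.592 0.046 0.   ]
[0.328 0.025 0.   ]
t 0.3 tcp [0.2783 0.5593 0.2479] yaw 153.54 q [57.6 15.9 -1.5 72.6  0.  84.1] F [-0.6 -0.6  0.5] offset [-23.39 -30.38  -6.06] roll -6.74
t 0.3 tcp [0.2783 0.5593 0.2479] yaw 153.54 q [57.6 15.9 -1.5 72.6  0.  84.1] F [-0.6 -0.6  0.5] offset [-0.05  0.05 -6.88] roll 0.09
```

```bash
python3 -m jog '[{"offset":[0,0,-2.4],"roll":0,"gripper":-1},{"offset":[0,0,-4.8],"roll":0,"gripper":-1},{"offset":[0,0,-6.9],"roll":0,"gripper":-1},{"offset":[-1.4,-1.8,-6.9],"roll":0,"gripper":-1},{"offset":[-2.8,-3.6,-6.9],"roll":-0.5,"gripper":-1},{"offset":[-4.2,-5.5,-6.9],"roll":-1,"gripper":-1},{"offset":[-5.6,-7.3,-6.9],"roll":-1.5,"gripper":-1},{"offset":[-7,-9.1,-6.9],"roll":-2,"gripper":-1},{"offset":[-8.4,-10.9,-6.9],"roll":-2.5,"gripper":-1},{"offset":[-9.8,-12.7,-6.9],"roll":-3,"gripper":-1}]'; python3 -c "
from h import *;go((.4635,-.381,.40),194)"
```

```text
time: 1.55
tcp_pos: [0.3563, 0.1644, 0.421]
tool_rot: [[-0.989, 0.145, 0.001], [0.145, 0.989, 0.0], [-0.001, 0.0, -1.0]]
ft_force: [1.1, -0.6, -0.4]
grip_width: 1.002
grip_force: 0.0
t 1.55 tcp [0.3563 0.1644 0.421 ] yaw 171.67 q [ 15.3 -10.8  -9.1  91.7  -0.   23.6] F [ 1.1 -0.6 -0.4] offset [ -7.4  -20.97   0.84] roll -3.72
```

```bash
python3 -m jog '[{"offset":[-0.8,-2.3,0],"roll":-0.4,"gripper":-1},{"offset":[-1.6,-4.6,0],"roll":-0.8,"gripper":-1},{"offset":[-2.4,-6.9,0],"roll":-1.2,"gripper":-1},{"offset":[-3.2,-9.2,0],"roll":-1.6,"gripper":-1},{"offset":[-4,-11.5,0],"roll":-2,"gripper":-1},{"offset":[-4.8,-13.8,0.5],"roll":-2.4,"gripper":-1},{"offset":[-5.6,-16.1,1.5],"roll":-2.8,"gripper":-1},{"offset":[-6.4,-18.3,3],"roll":-3.2,"gripper":-1},{"offset":[-7.2,-20.4,5],"roll":-3.6,"gripper":-1},{"offset":[-7.4,-21,6.5],"roll":-3.7,"gripper":-1}]'; python3 - <<'E'
from h import *
go((.4635,-.381,.12),194)
c=arm.read_camera("side");cv2.imwrite("pics/a.png",cv2.resize(c["frame"][150:300,220:420,::-1],None,fx=4,fy=4,interpolation=cv2.INTER_CUBIC))
E
```

```text
time: 2.8
tcp_pos: [0.4629, -0.3833, 0.258]
tool_rot: [[-0.972, -0.237, 0.002], [-0.237, 0.972, -0.003], [-0.002, -0.003, -1.0]]
ft_force: [-0.7, 0.7, 0.6]
grip_width: 0.999
grip_force: 0.0
t 2.8 tcp [ 0.4629 -0.3833  0.258 ] yaw -166.3 q [-45.8  13.   -4.   72.8  -0.  -59.5] F [-0.7  0.7  0.6] offset [-0.03  0.1   5.52] roll -0.05
```

View pics/a.png

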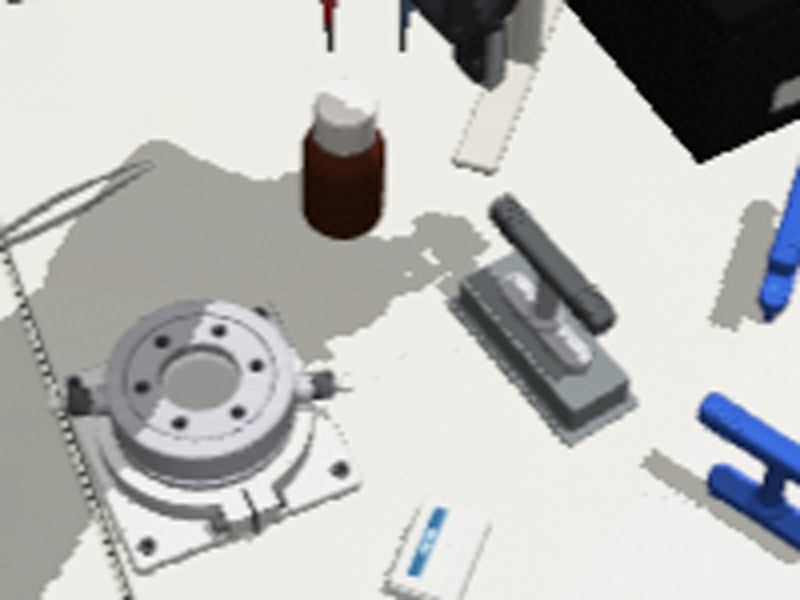

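The picture shows the jaws above the spanner, with nothing in the way. The bar's ends are at crop (505,207) and (600,318), that is side pixels (346.2,201.8) and (370,229.5).

```bash
python3 - <<'E'
from h import *
c=arm.read_camera("side")
for uv in((346.2,201.8),(370,229.5),(358.1,215.6)):print(ray(c,uv,.079).round(4))
a=ray(c,(346.2,201.8),.079)-ray(c,(370,229.5),.079);print(np.degrees(np.arctan2(a[1],a[0])),np.linalg.norm(a))
# head midline ends on block, z=.033 top : crop (512,282),(580,362)
p,q=[ray(c,(220+u/4,150+v/4),.033) for u,v in((510,280),(583,363))];print((p+q)/2,np.degrees(np.arctan2(*(p-q)[1::-1])),np.linalg.norm(p-q))
E
```

```text
[ 0.5083 -0.3826  0.079 ]
[ 0.4298 -0.3989  0.079 ]
[ 0.4684 -0.391   0.079 ]
11.748416275052612 0.08018502259016436
[ 0.46595797 -0.3897386   0.033     ] 13.011069612952603 0.06185548167508882
```

The eyeballed bar differs from the blob by 9 mm, because the blob merged with the stem and shadow. I'll re-measure with the blob's width checked (the bar should be about 8 px wide).

```bash
python3 - <<'E'
from h import *
np.set_printoptions(precision=4,suppress=True)
def bar(c,f,box,name):
    x,y,w,h=box;k=8
    g=cv2.resize(cv2.cvtColor(f,cv2.COLOR_RGB2GRAY)[y:y+h,x:x+w],None,fx=k,fy=k,interpolation=cv2.INTER_CUBIC)
    for thr in(75,82,90):
        m=(g<thr).astype(np.uint8)
        m=cv2.morphologyEx(m,cv2.MORPH_OPEN,cv2.getStructuringElement(cv2.MORPH_ELLIPSE,(37,37)))
        for q in cv2.findContours(m,cv2.RETR_EXTERNAL,cv2.CHAIN_APPROX_NONE)[0]:
            a=cv2.contourArea(q)/k/k
            if a<150:continue
            v=(cv2.boxPoints(cv2.minAreaRect(q))+.5)/k-.5+[x,y]
            if np.linalg.norm(v[0]-v[1])>np.linalg.norm(v[1]-v[2]):v=np.roll(v,1,0)
            e=[ray(c,(v[0]+v[1])/2,.079),ray(c,(v[2]+v[3])/2,.079)];d=e[0]-e[1]
            print(name,thr,round(a),"w",np.linalg.norm(v[0]-v[1]),"c",v.mean(0),(e[0]+e[1])/2,"L",np.linalg.norm(d),np.degrees(np.arctan2(d[1],d[0]))%180)
c=arm.read_camera("side");bar(c,c["frame"],(338,192,45,50),"side")
c=arm.read_camera("top");f=cv2.imread("pics/top0.png")[:,:,::-1].copy();bar(c,f,(335,225,40,50),"top")
print(f[250,345:365].mean(1).round())
print(f[240,345:365].mean(1).round())
E
```

```text
[ 88.  90.  89.  93. 116. 104.  73.  83.  92.  89.  89.  87.  96. 122.
 125. 150. 171. 175. 173. 176.]
[ 90.  90.  86.  82.  72.  87.  88.  92.  87.  89. 102. 123. 123. 138.
 174. 175. 176. 174. 175. 176.]
```

```bash
python3 - <<'E'
from h import *
c=arm.read_camera("top")
e=[ray(c,p,.079) for p in((350.4,231.6),(357.8,268.8))];d=e[0]-e[1];print(e,(e[0]+e[1])/2,np.linalg.norm(d),np.degrees(np.arctan2(d[1],d[0])))
s=arm.read_camera("side")
e=[ray(s,p,.079) for p in((344.,200.3),(371.8,231))];d=e[0]-e[1];print(e,(e[0]+e[1])/2,np.linalg.norm(d),np.degrees(np.arctan2(d[1],d[0])))
go((.467,-.3905,.12),192.5)
E
```

```text
[array([ 0.51247572, -0.38137597,  0.079     ]), array([ 0.42399531, -0.39932574,  0.079     ])] [ 0.46823552 -0.39035086  0.079     ] 0.09028275867352713 11.467797817602426
[array([ 0.51334379, -0.37998372,  0.079     ]), array([ 0.42532497, -0.40069317,  0.079     ])] [ 0.46933438 -0.39033844  0.079     ] 0.09042231180339287 13.239991473492113
t 3.1 tcp [ 0.4627 -0.3802  0.2603] yaw -166.23 q [-45.6  12.8  -4.   73.1   0.  -59.4] F [ 0.3 -0.5  0.4] offset [-0.06 -0.43  5.61] roll 0.21
```

Both views now agree: handle centre (0.4687, -0.3904), angle 12.4°, length 90 mm. Going down in two stages.

```bash
python3 -m jog '[{"offset":[-0.14,-0.45,1.5],"roll":0.23,"gripper":-1},{"offset":[-0.14,-0.45,3],"roll":0.23,"gripper":-1},{"offset":[-0.14,-0.45,4.5],"roll":0.23,"gripper":-1},{"offset":[-0.14,-0.45,5.2],"roll":0.23,"gripper":-1},{"offset":[-0.14,-0.45,5.2],"roll":0.23,"gripper":-1}]' ; python3 -c "
from h import *;go((.4687,-.3904,.077),192.4)"
```

```text
time: 3.72
tcp_pos: [0.4684, -0.3899, 0.1289]
tool_rot: [[-0.977, -0.215, 0.0], [-0.215, 0.977, 0.0], [-0.0, 0.0, -1.0]]
ft_force: [-0.3, 0.5, 1.3]
grip_width: 0.997
grip_force: 0.0
t 3.73 tcp [ 0.4684 -0.3899  0.1289] yaw -167.6 q [-45.9  19.1 -12.2  58.7   0.  -58.3] F [-0.3  0.5  1.3] offset [-0.01 -0.02  2.08] roll 0.0
```

```bash
python3 -m jog '[{"offset":[0,0,0.8],"roll":0,"gripper":-1},{"offset":[0,0,1.6],"roll":0,"gripper":-1},{"offset":[0,0,2.08],"roll":0,"gripper":-1},{"offset":[0,0,2.08],"roll":0,"gripper":1},{"offset":[0,0,2.08],"roll":0,"gripper":1},{"offset":[0,0,2.08],"roll":0,"gripper":1},{"offset":[0,0,2.08],"roll":0,"gripper":1},{"offset":[0,0,2.08],"roll":0,"gripper":1},{"offset":[0,0,2.08],"roll":0,"gripper":1},{"offset":[0,0,2.08],"roll":0,"gripper":1}]' 40; python3 -c "
from h import *;go((.4687,-.3904,.077),192.4)"
```

```text
time: 4.97
tcp_pos: [0.4685, -0.3907, 0.077]
tool_rot: [[-0.977, -0.214, 0.001], [-0.214, 0.977, -0.0], [-0.001, -0.001, -1.0]]
ft_force: [-0.5, 1.1, 5.6]
grip_width: 0.154
grip_force: 42.1
t 4.97 tcp [ 0.4685 -0.3907  0.077 ] yaw -167.63 q [-45.9  22.1 -14.9  52.9   0.  -58.3] F [-0.5  1.1  5.6] offset [-0.01  0.01  0.  ] roll -0.01
```

```bash
python3 -m jog '[{"offset":[0,0,0],"roll":0,"gripper":1},{"offset":[0,0,0],"roll":0,"gripper":1},{"offset":[0,0,-0.3],"roll":0,"gripper":1},{"offset":[0,0,-0.8],"roll":0,"gripper":1},{"offset":[0,0,-1.5],"roll":0,"gripper":1},{"offset":[0,0,-2.3],"roll":0,"gripper":1},{"offset":[0,0,-3.1],"roll":0,"gripper":1},{"offset":[0,0,-3.5],"roll":0,"gripper":1},{"offset":[0,0,-3.5],"roll":0,"gripper":1}]' 90; python3 -c "
from h import *;go((.481,-.2112,.15),201.8)"
```

```text
time: 6.1
tcp_pos: [0.4688, -0.3911, 0.1652]
tool_rot: [[-0.977, -0.214, 0.002], [-0.214, 0.977, -0.002], [-0.001, -0.002, -1.0]]
ft_force: [0.3, 0.2, -2.2]
grip_width: 0.149
grip_force: 87.9
t 6.1 tcp [ 0.4688 -0.3911  0.1652] yaw -167.64 q [-45.9  17.4  -9.8  62.6  -0.  -58.3] F [ 0.3  0.2 -2.2] offset [-2.02  6.93  0.6 ] roll -1.57
```

```bash
python3 -m jog '[{"offset":[-0.3,1,0],"roll":-0.2,"gripper":1},{"offset":[-0.7,2.5,0],"roll":-0.5,"gripper":1},{"offset":[-1.2,4,0.2],"roll":-0.9,"gripper":1},{"offset":[-1.6,5.5,0.4],"roll":-1.3,"gripper":1},{"offset":[-2.02,6.93,0.6],"roll":-1.57,"gripper":1},{"offset":[-2.02,6.93,0.8],"roll":-1.57,"gripper":1},{"offset":[-2.02,6.93,0.8],"roll":-1.57,"gripper":1},{"offset":[-2.02,6.93,0.8],"roll":-1.57,"gripper":1}]'; python3 - <<'E'
from h import *
go((.481,-.2112,.145),201.8)
r=lambda i,x,y,w,h,k:cv2.resize(i[y:y+h,x:x+w,::-1],None,fx=k,fy=k,interpolation=cv2.INTER_CUBIC)
a=r(arm.read_camera("side")["frame"],220,175,100,95,6)
b=r(arm.read_camera("top")["frame"],250,190,50,95,4)
b=cv2.copyMakeBorder(b,0,a.shape[0]-b.shape[0],0,0,0);cv2.imwrite("pics/b.png",np.hstack([a,b]))
E
```

```text
time: 7.1
tcp_pos: [0.4805, -0.211, 0.1438]
tool_rot: [[-0.929, -0.37, 0.0], [-0.37, 0.929, -0.0], [0.0, -0.0, -1.0]]
ft_force: [-0.3, 0.1, -1.9]
grip_width: 0.145
grip_force: 88.1
t 7.1 tcp [ 0.4805 -0.211   0.1438] yaw -158.26 q [-30.8  10.3 -21.9  57.8  -0.  -52.5] F [-0.3  0.1 -1.9] offset [-0.02 -0.02 -0.05] roll -0.01
```

View pics/b.png

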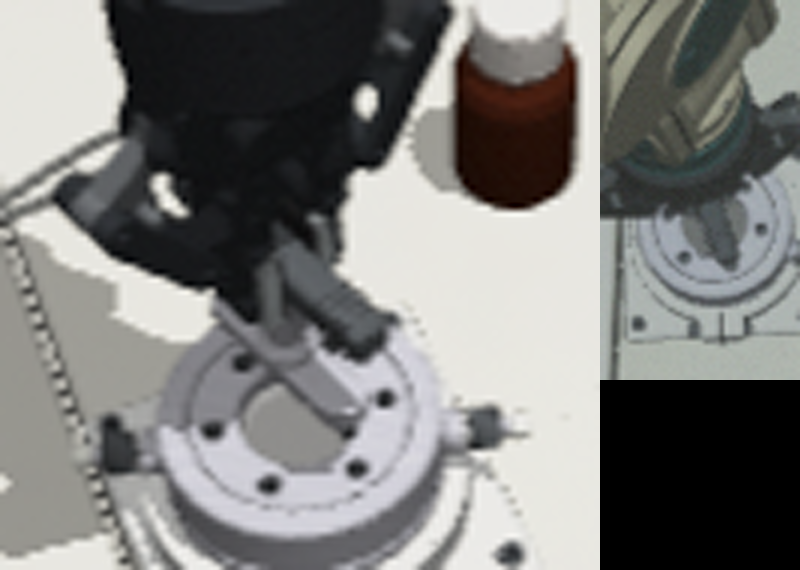

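The side crop shows the spanner hanging straight over the ring. Its near pin tip is at about crop (347,434), the bar's near end at about (372,338), and hole (358,468) is the target. I'll check the offset along the bar from these.

```bash
python3 - <<'E'
from h import *
c=arm.read_camera("side");x=np.array([-.929,-.37])
ctr=np.array([.4805,-.211])
def rep(n,u,v,z):
    p=ray(c,(220+(u+.5)/6-.5,175+(v+.5)/6-.5),z);d=p[:2]-ctr;print(n,p.round(4),"along",(d@x).round(4),"across",(d@[-.37,.929]).round(4))
rep("pin tip (28)",347,436,.081);rep("bar end (45)",372,338,.146)
rep("head end top (33.5)",352,405,.100)
for u,v in((358,468),(385,398),(268,485),(213,430),(243,362)):rep("hole",u,v,.06)
f=c["frame"][240:252,268:288].mean(2).round().astype(int);print(f)
E
```

```text
pin tip (28) [ 0.4538 -0.2197  0.081 ] along 0.028 across 0.0018
bar end (45) [ 0.4421 -0.2274  0.146 ] along 0.0417 across -0.001
head end top (33.5) [ 0.4518 -0.2218  0.1   ] along 0.0306 across 0.0006
hole [ 0.4545 -0.2223  0.06  ] along 0.0284 across -0.0009
hole [ 0.4767 -0.2391  0.06  ] along 0.014 across -0.0247
hole [ 0.4587 -0.1937  0.06  ] along 0.0139 across 0.0241
hole [ 0.4848 -0.1837  0.06  ] along -0.0141 across 0.0237
hole [ 0.5065 -0.2007  0.06  ] along -0.028 across -0.0001
[[123  84  96 127 135 134 134 134 134 138 143 174 201 182 164  89  66 131
  197 183]
 [140 122  83  92 121 136 135 135 135 135 136 171 202 170 128  46  38  94
  170 193]
 [141 140 126  97  89 115 137 137 137 137 138 147 150 156 163  64  64 137
  198 204]
 [141 141 140 128  96  89 116 134 137 158 177 143 120 177 212 207 205 205
  209 205]
 [141 141 141 140 127  96  82  86  88  99 111 103 123 182 214 214 215 214
  214 207]
 [141 141 141 141 140 128  98  80  87  94 103 134 181 209 209 211 212 213
  214 198]
 [142 142 141 141 141 140 130 110  91  62  59 111 186 214 214 215 212 210
  210 182]
 [141 141 141 141 142 141 140 138 117  58  64 150 213 213 211 210 211 213
  210 182]
 [141 141 141 141 141 141 141 141 139 128 157 210 214 214 215 215 213 212
  206 189]
 [141 141 141 141 141 142 141 142 141 161 198 213 213 214 214 215 214 214
  192 173]
 [142 141 141 141 141 141 141 138 133 169 211 212 213 212 212 212 212 209
  194 194]
 [142 142 142 142 141 135 129 137 166 204 179 140 170 200 211 212 210 195
  192 217]]
```

```bash
python3 -m jog '[{"offset":[0,0,0.3],"roll":0,"gripper":1},{"offset":[0,0,0.6],"roll":0,"gripper":1},{"offset":[0,0,0.65],"roll":0,"gripper":1},{"offset":[0,0,0.69],"roll":0,"gripper":1},{"offset":[0,0,0.73],"roll":0,"gripper":1},{"offset":[0,0,0.77],"roll":0,"gripper":1},{"offset":[0,0,0.8],"roll":0,"gripper":1},{"offset":[0,0,0.83],"roll":0,"gripper":1},{"offset":[0,0,0.86],"roll":0,"gripper":1},{"offset":[0,0,0.86],"roll":0,"gripper":1}]'; python3 -c "
from h import *;go((.4809,-.2112,.120),201.8)"
```

```text
time: 8.5
tcp_pos: [0.4806, -0.2105, 0.1226]
tool_rot: [[-0.929, -0.371, 0.0], [-0.371, 0.929, -0.0], [-0.0, -0.0, -1.0]]
ft_force: [0.2, 1.1, 0.0]
grip_width: 0.142
grip_force: 88.6
t 8.5 tcp [ 0.4806 -0.2105  0.1226] yaw -158.22 q [-30.7  11.6 -23.2  55.2   0.  -52.5] F [0.2 1.1 0. ] offset [-0.   -0.03  0.11] roll -0.0
```

```bash
python3 -m jog '[{"offset":[0,-0.02,0.02],"roll":0,"gripper":1},{"offset":[0,-0.02,0.04],"roll":0,"gripper":1},{"offset":[0,-0.02,0.06],"roll":0,"gripper":1},{"offset":[0,-0.02,0.06],"roll":0,"gripper":1}]'; python3 -c "
from h import *;go((.4809,-.2112,.120),201.8);print(arm.state()['wrist_torque'])"
```

```text
time: 9.0
tcp_pos: [0.4806, -0.2111, 0.1207]
tool_rot: [[-0.929, -0.371, -0.0], [-0.371, 0.929, -0.0], [0.0, -0.0, -1.0]]
ft_force: [-0.4, -1.7, -2.0]
grip_width: 0.142
grip_force: 88.2
t 9.0 tcp [ 0.4806 -0.2111  0.1207] yaw -158.22 q [-30.8  11.7 -23.3  55.   -0.  -52.5] F [-0.4 -1.7 -2. ] offset [-0.01 -0.01  0.03] roll -0.0
[-0.15809106 -0.11470314  0.08217879]
```

```bash
python3 -m jog '[{"offset":[0,0,0.03],"roll":0,"gripper":1},{"offset":[0,0,0.06],"roll":0,"gripper":1},{"offset":[0,0,0.09],"roll":0,"gripper":1},{"offset":[0,0,0.11],"roll":0,"gripper":1},{"offset":[0,0,0.11],"roll":0,"gripper":1}]'; python3 -c "
from h import *;go((.4809,-.2112,.113),201.8);print(arm.state()['wrist_torque'])"
```

```text
time: 9.62
tcp_pos: [0.4807, -0.211, 0.1181]
tool_rot: [[-0.929, -0.371, 0.0], [-0.371, 0.929, -0.0], [0.0, -0.0, -1.0]]
ft_force: [0.2, -2.3, -2.0]
grip_width: 0.146
grip_force: 88.2
t 9.62 tcp [ 0.4807 -0.211   0.1181] yaw -158.22 q [-30.8  11.9 -23.5  54.7  -0.  -52.5] F [ 0.2 -2.3 -2. ] offset [-0.01 -0.01  0.2 ] roll -0.0
[-0.24516368 -0.14045397 -0.00501959]
```

The pins are entering: 5 mm in with no load. Easing down further.

```bash
python3 -m jog '[{"offset":[0,0,0.04],"roll":0,"gripper":1},{"offset":[0,0,0.08],"roll":0,"gripper":1},{"offset":[0,0,0.12],"roll":0,"gripper":1},{"offset":[0,0,0.15],"roll":0,"gripper":1},{"offset":[0,0,0.17],"roll":0,"gripper":1},{"offset":[0,0,0.18],"roll":0,"gripper":1},{"offset":[0,0,0.18],"roll":0,"gripper":1}]'; python3 -c "
from h import *;go((.4809,-.2112,.113),201.8);print(arm.state()['wrist_torque'])"
```

```text
time: 10.5
tcp_pos: [0.4807, -0.2109, 0.1136]
tool_rot: [[-0.929, -0.371, 0.0], [-0.371, 0.929, -0.0], [-0.0, -0.0, -1.0]]
ft_force: [0.2, -0.3, -1.4]
grip_width: 0.147
grip_force: 88.2
t 10.5 tcp [ 0.4807 -0.2109  0.1136] yaw -158.22 q [-30.8  12.1 -23.7  54.1  -0.  -52.5] F [ 0.2 -0.3 -1.4] offset [-0.01 -0.01  0.03] roll -0.0
[-0.30609377 -0.04852728 -0.00171782]
```

```bash
python3 -m jog '[{"offset":[0,0,0.02],"roll":0,"gripper":1},{"offset":[0,0,0.03],"roll":0,"gripper":1},{"offset":[0,0,0.04],"roll":0,"gripper":1},{"offset":[0,0,0.05],"roll":0,"gripper":1},{"offset":[0,0,0.05],"roll":0,"gripper":1}]'; python3 -c "
from h import *;go((.4809,-.2112,.113),201.8);print(arm.state()['wrist_torque'])"
```

```text
time: 11.12
tcp_pos: [0.4808, -0.211, 0.113]
tool_rot: [[-0.929, -0.371, 0.0], [-0.371, 0.929, -0.0], [-0.0, -0.0, -1.0]]
ft_force: [-0.9, -0.4, 5.4]
grip_width: 0.145
grip_force: 89.3
t 11.12 tcp [ 0.4808 -0.211   0.113 ] yaw -158.22 q [-30.7  12.2 -23.8  54.   -0.  -52.5] F [-0.9 -0.4  5.4] offset [-0.   -0.01  0.  ] roll -0.0
[-0.02923333  0.32950612 -0.01043103]
```

Fully home: the head is seated at TCP z 0.113, with about 7 N. Turning clockwise, which is positive roll.

```bash
python3 -m jog '[{"offset":[0,0,0],"roll":0.3,"gripper":1},{"offset":[0,0,0],"roll":0.6,"gripper":1},{"offset":[0,0,0],"roll":0.9,"gripper":1},{"offset":[0,0,0],"roll":1.2,"gripper":1},{"offset":[0,0,0],"roll":1.5,"gripper":1},{"offset":[0,0,0],"roll":1.8,"gripper":1},{"offset":[0,0,0],"roll":2.1,"gripper":1},{"offset":[0,0,0],"roll":2.4,"gripper":1},{"offset":[0,0,0],"roll":2.7,"gripper":1},{"offset":[0,0,0],"roll":3,"gripper":1}]'; python3 -c "
from h import *;go((.4809,-.2112,.113),184);print(arm.state()['wrist_torque'])"
```

```text
time: 12.38
tcp_pos: [0.4809, -0.2117, 0.113]
tool_rot: [[-0.998, -0.065, 0.0], [-0.065, 0.998, -0.002], [-0.0, -0.002, -1.0]]
ft_force: [-2.2, -2.8, 5.1]
grip_width: 0.144
grip_force: 89.4
t 12.38 tcp [ 0.4809 -0.2117  0.113 ] yaw -176.27 q [-30.8  12.2 -23.8  54.   -0.1 -34.5] F [-2.2 -2.8  5.1] offset [0.   0.02 0.  ] roll -0.04
[-0.57345787  0.3507457   0.39043423]
```

```bash
python3 -m jog '[{"offset":[0,0,0],"roll":0.2,"gripper":1},{"offset":[0,0,0],"roll":0.4,"gripper":1},{"offset":[0,0,0],"roll":0.6,"gripper":1},{"offset":[0,0,0],"roll":0.8,"gripper":1},{"offset":[0,0,0],"roll":1,"gripper":1},{"offset":[0,0,0],"roll":1.2,"gripper":1}]'; python3 -c "
from h import *;go((.4809,-.2112,.113),184);print(arm.state()['wrist_torque'])"
```

```text
time: 13.12
tcp_pos: [0.4809, -0.2118, 0.113]
tool_rot: [[-0.998, 0.06, 0.0], [0.06, 0.998, -0.002], [-0.001, -0.002, -1.0]]
ft_force: [-1.6, -2.7, 6.3]
grip_width: 0.149
grip_force: 89.5
t 13.12 tcp [ 0.4809 -0.2118  0.113 ] yaw 176.55 q [-30.8  12.2 -23.8  54.   -0.1 -27.3] F [-1.6 -2.7  6.3] offset [0.   0.02 0.  ] roll -1.24
[-0.61153069  0.3656981   0.4042053 ]
```

```bash
python3 -m jog '[{"offset":[0,0,0],"roll":0.12,"gripper":1},{"offset":[0,0,0],"roll":0.24,"gripper":1},{"offset":[0,0,0],"roll":0.36,"gripper":1}]'; python3 -c "
from h import *;go((.4809,-.2112,.113),184);print(arm.state()['wrist_torque'])"
```

```text
time: 13.5
tcp_pos: [0.4809, -0.2118, 0.113]
tool_rot: [[-0.995, 0.098, 0.0], [0.098, 0.995, -0.002], [-0.001, -0.002, -1.0]]
ft_force: [-2.7, -2.6, 6.1]
grip_width: 0.145
grip_force: 89.4
t 13.5 tcp [ 0.4809 -0.2118  0.113 ] yaw 174.4 q [-30.8  12.2 -23.8  54.   -0.1 -25.2] F [-2.7 -2.6  6.1] offset [0.   0.02 0.  ] roll -1.6
[-0.59075634  0.3686984   0.4178006 ]
```

```bash
python3 -m jog '[{"offset":[0,0,0],"roll":0.12,"gripper":1},{"offset":[0,0,0],"roll":0.24,"gripper":1},{"offset":[0,0,0],"roll":0.36,"gripper":1}]'|head -1; python3 -c "
from h import *;go((.4809,-.2112,.113),184);print(arm.state()['wrist_torque'])"
```

```text
time: 13.88
t 13.88 tcp [ 0.4809 -0.2118  0.113 ] yaw 172.24 q [-30.8  12.2 -23.8  54.   -0.1 -23. ] F [-1.5 -2.9  6.5] offset [0.   0.03 0.  ] roll -1.96
[-0.63058108  0.40548693  0.40345356]
```

```bash
python3 -m jog '[{"offset":[0,0,0],"roll":0.1,"gripper":1},{"offset":[0,0,0],"roll":0.2,"gripper":1},{"offset":[0,0,0],"roll":0.3,"gripper":1}]'|head -1; python3 -c "
from h import *;go((.4809,-.2112,.113),184);print(arm.state()['wrist_torque'])"
```

```text
time: 14.25
t 14.25 tcp [ 0.4809 -0.2118  0.113 ] yaw 170.45 q [-30.8  12.2 -23.8  54.   -0.1 -21.2] F [-1.9 -2.4  5.7] offset [0.   0.03 0.  ] roll -2.26
[-0.65015412  0.46847875  0.39823874]
```

```bash
python3 -m jog '[{"offset":[0,0,0],"roll":0.1,"gripper":1},{"offset":[0,0,0],"roll":0.2,"gripper":1},{"offset":[0,0,0],"roll":0.3,"gripper":1}]'|head -1; python3 -c "
from h import *;go((.4809,-.2112,.113),184);print(arm.state()['wrist_torque'])"
```

```text
time: 14.62
t 14.62 tcp [ 0.4809 -0.2118  0.113 ] yaw 168.65 q [-30.8  12.2 -23.8  54.   -0.1 -19.4] F [-2.4 -2.1  5.9] offset [0.   0.03 0.  ] roll -2.56
[-0.67600738  0.40491717  0.3938757 ]
```

```bash
python3 -m jog '[{"offset":[0,0,0],"roll":0.1,"gripper":1},{"offset":[0,0,0],"roll":0.2,"gripper":1}]'|head -1; python3 -c "
from h import *;go((.4809,-.2112,.113),184);print(arm.state()['wrist_torque'])"
```

```text
time: 14.88
t 14.88 tcp [ 0.4809 -0.2118  0.113 ] yaw 167.45 q [-30.8  12.2 -23.8  54.   -0.1 -18.2] F [-1.7 -3.1  6.1] offset [0.   0.03 0.  ] roll -2.76
[-0.68215673  0.46775905  0.36953579]
```

```bash
python3 -m jog '[{"offset":[0,0,0],"roll":0.1,"gripper":1},{"offset":[0,0,0],"roll":0.2,"gripper":1}]'|head -1; python3 -c "
from h import *;go((.4809,-.2112,.113),184);print(arm.state()['wrist_torque'])"
```

```text
time: 15.12
t 15.12 tcp [ 0.4809 -0.2119  0.113 ] yaw 166.25 q [-30.8  12.2 -23.8  54.   -0.1 -17. ] F [-2.4 -2.9  5.8] offset [0.   0.03 0.  ] roll -2.96
[-0.65326854  0.44828495  0.39467442]
```

```bash
python3 -m jog '[{"offset":[0,0,0],"roll":0.1,"gripper":1},{"offset":[0,0,0],"roll":0.2,"gripper":1}]'|head -1; python3 -c "
from h import *;go((.4809,-.2112,.113),184);print(arm.state()['wrist_torque'])"
```

```text
time: 15.38
t 15.38 tcp [ 0.4808 -0.2119  0.113 ] yaw 165.04 q [-30.8  12.2 -23.8  54.   -0.1 -15.8] F [-1.7 -2.3  6.1] offset [0.01 0.03 0.  ] roll -3.16
[-0.65232508  0.44973189  0.38092878]
```

```bash
python3 -m jog '[{"offset":[0,0,0],"roll":0.1,"gripper":1},{"offset":[0,0,0],"roll":0.2,"gripper":1}]'|head -1; python3 -c "
from h import *;go((.4809,-.2112,.113),184);print(arm.state()['wrist_torque'])"
```

```text
time: 15.62
t 15.62 tcp [ 0.4809 -0.2119  0.1131] yaw 163.85 q [-30.8  12.2 -23.8  54.   -0.1 -14.6] F [-2.4 -2.2  6. ] offset [0.01 0.03 0.  ] roll -3.36
[-0.64437009  0.46445638  0.37647835]
```

```bash
python3 - <<'E'
from h import *
r=lambda i,x,y,w,h,k:cv2.resize(i[y:y+h,x:x+w,::-1],None,fx=k,fy=k,interpolation=cv2.INTER_CUBIC)
cv2.imwrite("pics/c.png",r(arm.read_camera("side")["frame"],220,175,100,95,6))
E
```

```text
(no output)
```

View pics/c.png

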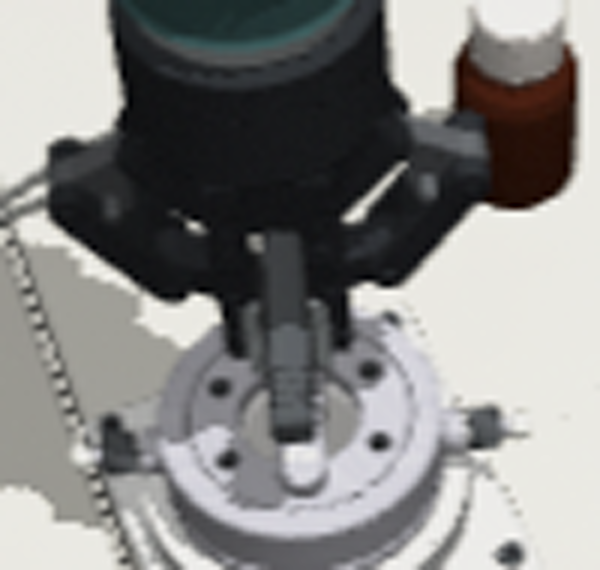

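The head is down on the ring and the ring has turned with it. The visible holes are at crop (380,440), (370,370), (220,387) and (228,460). I'll compute the ring's actual turn from those.

```bash
python3 - <<'E'
from h import *
c=arm.read_camera("side")
for u,v in((380,440),(370,370),(220,387),(228,460)):
    p=ray(c,(220+(u+.5)/6-.5,175+(v+.5)/6-.5),.06);d=p[:2]-[.4806,-.2113];print(np.hypot(*d).round(4),(np.degrees(np.arctan2(d[1],d[0]))%60).round(1))
E
```

```text
0.0281 48.5
0.0281 46.9
0.0281 46.8
0.0278 47.6
```

The ring has turned about 34.4°, lagging the tool by 3.5° from play and wind-up. The stop is at 37.2° at most, so I'll continue gently.

```bash
python3 -m jog '[{"offset":[0,0,0],"roll":0.1,"gripper":1},{"offset":[0,0,0],"roll":0.2,"gripper":1}]'|head -1; python3 -c "
from h import *;go((.4809,-.2112,.113),184);print(arm.state()['wrist_torque'])"
```

```text
time: 15.98
t 15.97 tcp [ 0.4808 -0.2119  0.113 ] yaw 162.68 q [-30.8  12.2 -23.8  54.   -0.1 -13.4] F [-1.2 -2.9  5.8] offset [0.01 0.03 0.  ] roll -3.55
[-0.67067768  0.50156932  0.65318675]
```

```bash
python3 -m jog '[{"offset":[0,0,0],"roll":0.1,"gripper":1}]'|head -1; python3 -c "
from h import *;go((.4809,-.2112,.113),184);print(arm.state()['wrist_torque'])"
```

```text
time: 16.1
t 16.1 tcp [ 0.4808 -0.2118  0.113 ] yaw 162.13 q [-30.8  12.2 -23.8  54.   -0.1 -12.9] F [-2.  -2.7  6.6] offset [0.01 0.03 0.  ] roll -3.65
[-0.68336035  0.52218262  0.8839069 ]
```

```bash
python3 -m jog '[{"offset":[0,0,0],"roll":0.1,"gripper":1}]'|head -1; python3 -c "
from h import *;go((.4809,-.2112,.113),184);print(arm.state()['wrist_torque'])"
```

```text
time: 16.23
t 16.23 tcp [ 0.4808 -0.2118  0.113 ] yaw 161.57 q [-30.8  12.2 -23.8  54.   -0.1 -12.3] F [-2.1 -2.6  5.7] offset [0.01 0.02 0.  ] roll -3.74
[-0.6658878   0.5604822   1.04777875]
```

Torque climbs steeply from 0.4 to 1.05 N m: the ring is at its stop. Relaxing the wind-up.

```bash
python3 -m jog '[{"offset":[0,0,0],"roll":-0.15,"gripper":1},{"offset":[0,0,0],"roll":-0.3,"gripper":1},{"offset":[0,0,0],"roll":-0.4,"gripper":1},{"offset":[0,0,0],"roll":-0.4,"gripper":1}]'|head -1; python3 -c "
from h import *;go((.4809,-.2112,.113),184);print(arm.state()['wrist_torque'])"
```

```text
time: 16.73
t 16.73 tcp [ 0.4808 -0.2119  0.113 ] yaw 163.81 q [-30.8  12.2 -23.8  54.   -0.1 -14.6] F [-1.7 -1.3  7. ] offset [0.   0.03 0.  ] roll -3.37
[-0.59898645  0.49003058  0.08225776]
```

```bash
python3 -m jog '[{"offset":[0,0,0],"roll":-0.1,"gripper":1},{"offset":[0,0,0],"roll":-0.15,"gripper":1},{"offset":[0,0,-0.1],"roll":-0.15,"gripper":1},{"offset":[0,0,-0.25],"roll":-0.15,"gripper":1},{"offset":[0,0,-0.4],"roll":-0.15,"gripper":1},{"offset":[0,0,-0.6],"roll":-0.15,"gripper":1},{"offset":[0,0,-0.9],"roll":-0.15,"gripper":1},{"offset":[0,0,-1.5],"roll":-0.15,"gripper":1},{"offset":[0,0,-2],"roll":-0.15,"gripper":1},{"offset":[0,0,-2],"roll":-0.15,"gripper":1}]'|head -1; python3 - <<'E'
from h import *
go((.4685,-.3907,.165),192.4);print(arm.state()['wrist_torque'],arm.state()['grip_width'])
r=lambda i,x,y,w,h,k:cv2.resize(i[y:y+h,x:x+w,::-1],None,fx=k,fy=k,interpolation=cv2.INTER_CUBIC)
cv2.imwrite("pics/d.png",r(arm.read_camera("side")["frame"],220,145,100,125,4))
E
```

```text
time: 17.98
t 17.98 tcp [ 0.482  -0.2115  0.1643] yaw 164.77 q [-30.7   9.2 -20.4  60.1   0.  -15.5] F [-0.6  0.4 -2.5] offset [-1.36 -7.06 -0.02] roll -4.61
[ 0.03082557 -0.02257985  0.03500684] 0.1448829836932837
```

View pics/d.png

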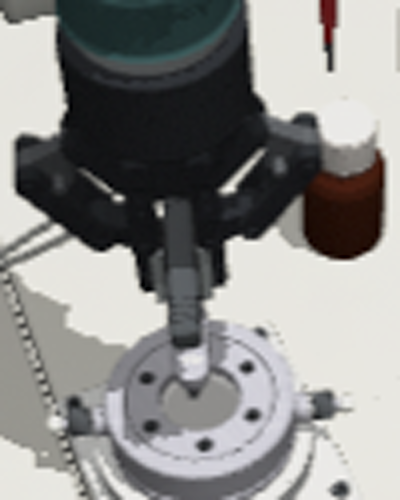

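The spanner came out cleanly and the ring stayed put, with holes at (205,445), (253,415), (247,367), (147,378) and (151,427). Now back to the recorded block pose.

```bash
python3 -m jog '[{"offset":[-0.3,-1.2,0],"roll":-0.7,"gripper":1},{"offset":[-0.6,-2.6,0],"roll":-1.6,"gripper":1},{"offset":[-0.8,-4,0],"roll":-2.5,"gripper":1},{"offset":[-1.1,-5.5,0],"roll":-3.5,"gripper":1},{"offset":[-1.36,-6.7,0],"roll":-4.4,"gripper":1},{"offset":[-1.36,-7.06,0],"roll":-4.61,"gripper":1},{"offset":[-1.36,-7.06,1],"roll":-4.61,"gripper":1},{"offset":[-1.36,-7.06,2],"roll":-4.61,"gripper":1},{"offset":[-1.36,-7.06,2],"roll":-4.61,"gripper":1}]'|head -1; python3 -c "
from h import *
go((.4685,-.3907,.077),192.4)"
```

```text
time: 19.15
t 19.15 tcp [ 0.465  -0.3873  0.1096] yaw -167.58 q [-45.9  20.  -13.5  56.9   0.  -58.3] F [-1.3  0.4 -0.9] offset [-0.11 -0.17  1.3 ] roll 0.0
```

```bash
python3 -m jog '[{"offset":[-0.11,-0.17,0],"roll":0,"gripper":1},{"offset":[-0.11,-0.17,0.4],"roll":0,"gripper":1},{"offset":[-0.11,-0.17,0.6],"roll":0,"gripper":1},{"offset":[-0.11,-0.17,0.6],"roll":0,"gripper":1}]'|head -1; python3 -c "
from h import *
go((.4685,-.3907,.077),192.4)"
```

```text
time: 19.65
t 19.65 tcp [ 0.4702 -0.3932  0.0967] yaw -167.58 q [-45.9  21.3 -13.4  55.3   0.  -58.4] F [ 0.6 -0.6 -1.9] offset [0.04 0.11 0.79] roll 0.0
```

```bash
python3 -m jog '[{"offset":[0,0,0],"roll":0,"gripper":1},{"offset":[0,0,0],"roll":0,"gripper":1},{"offset":[0,0,0],"roll":0,"gripper":1},{"offset":[0,0,0],"roll":0,"gripper":1}]'|head -1; python3 -c "
from h import *
go((.4685,-.3907,.077),192.4)"
```

```text
time: 20.15
t 20.15 tcp [ 0.4707 -0.3938  0.0975] yaw -167.58 q [-45.9  21.3 -13.4  55.3  -0.  -58.4] F [-0.4  0.3 -3. ] offset [0.06 0.14 0.82] roll 0.0
```

```bash
python3 -m jog '[{"offset":[0.06,0.14,0],"roll":0,"gripper":1},{"offset":[0.06,0.14,0.2],"roll":0,"gripper":1},{"offset":[0.06,0.14,0.3],"roll":0,"gripper":1},{"offset":[0.06,0.14,0.35],"roll":0,"gripper":1},{"offset":[0.06,0.14,0.4],"roll":0,"gripper":1},{"offset":[0.06,0.14,0.45],"roll":0,"gripper":1},{"offset":[0.06,0.14,0.5],"roll":0,"gripper":1},{"offset":[0.06,0.14,0.5],"roll":0,"gripper":1}]'|head -1; python3 -c "
from h import *
go((.4685,-.3907,.077),192.4)"
```

```text
time: 21.15
t 21.15 tcp [ 0.4683 -0.3905  0.0847] yaw -167.58 q [-45.9  21.7 -14.5  53.8  -0.  -58.3] F [ 0.3  0.1 -1.3] offset [-0.01 -0.01  0.31] roll 0.0
```

The pins are in the block holes: tip at 21.7 mm, no load. Down the rest of the way.

```bash
python3 -m jog '[{"offset":[0,0,0.05],"roll":0,"gripper":1},{"offset":[0,0,0.1],"roll":0,"gripper":1},{"offset":[0,0,0.15],"roll":0,"gripper":1},{"offset":[0,0,0.2],"roll":0,"gripper":1},{"offset":[0,0,0.25],"roll":0,"gripper":1},{"offset":[0,0,0.29],"roll":0,"gripper":1},{"offset":[0,0,0.31],"roll":0,"gripper":1},{"offset":[0,0,0.33],"roll":0,"gripper":1},{"offset":[0,0,0.33],"roll":0,"gripper":1}]'|head -1; python3 -c "
from h import *
go((.4685,-.3907,.077),192.4)"
```

```text
time: 22.28
t 22.27 tcp [ 0.4684 -0.3906  0.0772] yaw -167.58 q [-45.9  22.1 -14.9  52.9  -0.  -58.3] F [-2.4  1.1  4. ] offset [-0.   -0.    0.01] roll 0.0
```

```bash
python3 -m jog '[{"offset":[0,0,0],"roll":0,"gripper":0.5},{"offset":[0,0,0],"roll":0,"gripper":0},{"offset":[0,0,0],"roll":0,"gripper":-0.5},{"offset":[0,0,0],"roll":0,"gripper":-1},{"offset":[0,0,0],"roll":0,"gripper":-1},{"offset":[0,0,0],"roll":0,"gripper":-1},{"offset":[0,0,0],"roll":0,"gripper":-1}]'; python3 -m jog '[{"offset":[0,0,-0.5],"roll":0,"gripper":-1},{"offset":[0,0,-1.5],"roll":0,"gripper":-1},{"offset":[0,0,-3],"roll":0,"gripper":-1},{"offset":[0,0,-5],"roll":0,"gripper":-1},{"offset":[0,0,-7],"roll":0,"gripper":-1},{"offset":[0,0,-8],"roll":0,"gripper":-1},{"offset":[0,0,-8],"roll":0,"gripper":-1},{"offset":[0,0,-8],"roll":0,"gripper":-1}]'; python3 - <<'E'
from h import *
r=lambda i,x,y,w,h,k:cv2.resize(i[y:y+h,x:x+w,::-1],None,fx=k,fy=k,interpolation=cv2.INTER_CUBIC)
cv2.imwrite("pics/e.png",r(arm.read_camera("side")["frame"],220,150,200,150,4))
E
```

```text
time: 23.15
tcp_pos: [0.4684, -0.3906, 0.0766]
tool_rot: [[-0.977, -0.215, -0.0], [-0.215, 0.977, -0.0], [0.0, -0.0, -1.0]]
ft_force: [-0.3, -0.9, -0.1]
grip_width: 0.997
grip_force: 0.0
time: 24.15
tcp_pos: [0.4679, -0.3901, 0.2757]
tool_rot: [[-0.977, -0.215, -0.001], [-0.215, 0.977, 0.001], [0.001, 0.001, -1.0]]
ft_force: [-0.9, 0.1, -0.8]
grip_width: 1.007
grip_force: 0.0
```

View pics/e.png

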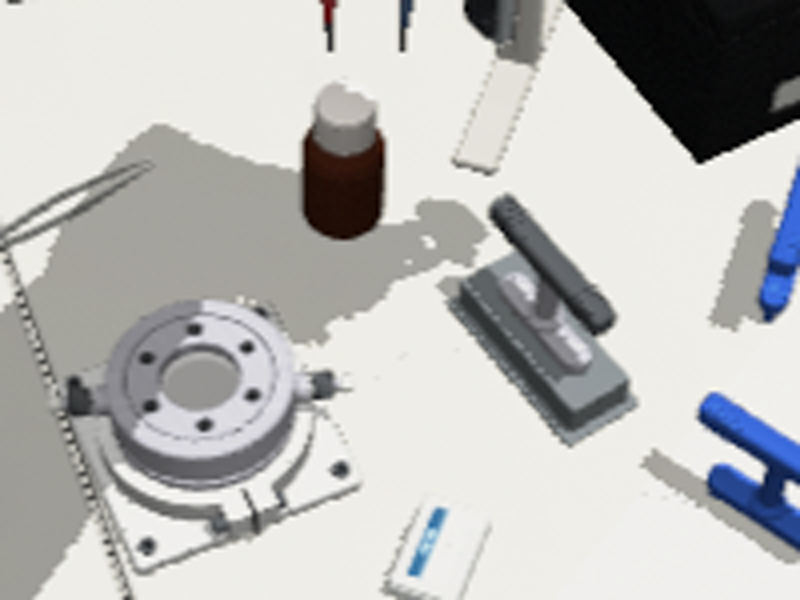

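The spanner stands in its block, head down, in the same pixels as before: bar from (505,207) to (600,318). The bottle, box and forceps in view have not moved, and the ring has turned. Handing in.

```bash
python3 -c "
from workcell import arm;print(arm.finish_job())"
```

```text
the job is handed in; nothing more can be done
None
```

I handed the job in at about 24 s. The pins went fully home under light load and only then was the ring turned clockwise, until the torque climbed at its stop (about 1 N m). The spanner stands fully down in its block, and nothing else in the final side view had moved; the beaker was out of that view.

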